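# Bolt the coil winder's guard lid

### The job

Lock the clear guard lid of the bench coil winder ready for a run: with one fingertip press the ribbed, sprung release bar beside the bolt right down and keep it down while the other finger pushes the bolt by its upright lug all the way home into the keeper. Then come away so that the bar springs up and latches the bolt. Press and push only: do not lift the lid, and leave everything else on and around the machine where it is.

Things in the scene. Friction and masses are not known exactly. Their poses are not given: they have to be found in the camera images.
- winder: Bench coil winder, fixed, 240 mm deep (its x), 370 mm wide (its y). Origin: on the bench under its middle; x points away from the operator's side, y along the spindle to the white headstock, z up. Lid (y -190 to 60 mm) and headstock top (y 62 to 180) are level, 170 mm above the bench. On the lid: a steel bolt running along y; a black pull handle 28 mm high at x -108, y -172 to -92 mm
- lug_top (a point): Middle of the top of the bolt's upright lug, 58 mm above the lid; moves with the bolt; axes as the winder's. The lug is 26 mm wide (x) and 10 mm thick (y): push its -y face towards +y. It stands on a bar 16 mm wide, top 19 mm above the lid. With the bolt withdrawn all within 40 mm before and behind the lug is under 26 mm high, but for the release bar on its -x side
- bar_top (a point): Middle of the top of the ribbed steel release bar of the catch: 26 mm wide (x), 88 mm long (y, parallel to the bolt, so a fingertip can slide along it), 42 mm above the lid at rest. It lies 55 mm to -x and 2 mm to +y of the withdrawn lug_top. It rocks about a rod 31 mm to its +x side; its middle goes down 8 mm to a stop. Spring: 2.5 N at first, about 6 N at the stop, more nearer the rod
- keeper_mouth (a point): Middle of the opening of the steel keeper on the headstock that the bolt enters, 14 mm above the lid, 70 mm to +y of the withdrawn lug. The keeper is 44 mm wide (x), 42 mm long (y) and 30 mm high; a black switch 34 mm high stands behind it
- bolt (a joint): Travel of the bolt, m: 0 withdrawn, 0.036 fully home in the keeper (stop). Slides to the winder's +y with about 1.5 N of friction and stays where left. The catch's tooth sits in a notch of the bar when the bolt is withdrawn, and in a second notch when it is home (within 2 mm), and blocks it until the release bar is pressed
- catch (a joint): Rocking of the release bar, rad: 0 sprung up (tooth in a notch), 0.26 pressed down to its stop; above about 0.14 the tooth is clear of the bolt's bar. It springs back when let go, and rests near 0.13 if the tooth lies on the bar between the notches
- guard_lid (a joint): Opening angle of the clear guard lid, rad: 0 shut (now), grows as its near edge is lifted; hinged along the winder's +x edge, held shut by its weight only
- bobbin: Small wound bobbin, 34 mm in diameter, 24 mm high, upright on the far part of the lid; origin at the centre of its underside. Leave alone
- tape_roll: Paper tape roll, 52 mm in diameter, 18 mm high, flat on the far part of the lid; origin at the centre of its underside. Leave alone
- wire_spool: Copper wire spool, 64 mm in diameter, 70 mm high, upright on the bench beside the winder's -y end; origin at the centre of its underside. Leave alone
- screwdriver: Screwdriver with black handle, lying on the bench on the operator's side of the winder. Leave alone
- oil_bottle: Small clear bottle, 44 mm in diameter, 110 mm high, standing on the bench to the robot's left. Leave alone
- mug: White mug, 76 mm in diameter, 85 mm high, standing on the bench to the robot's left. Leave alone
- brush: Hand brush lying on the bench to the robot's right. Leave alone

How it is judged:
By the outcome, as a careful person would: the job done as asked, in the order asked, and still so for the second after the job is handed in, with the robot touching nothing.
It also fails if it takes over 35 s, if anything falls off the work surface, if the arm or the gripper's body presses on something with over 40 N, if the wrist force passes 120 N, or if a joint passes its speed limit or range.

### The arm

A 7-joint arm with a two-finger parallel gripper is mounted at the origin on the work surface. World frame = base frame: x ahead of the robot, y to its left, z up, the work surface at z = 0. Lengths are in m, angles in rad, forces in N, time in s.
With the tool pointing down it reaches from about 0.425 to 0.825 m from the base axis. Payload 3.6 kg.
Tool frame: the origin (TCP) lies at the very end of the fingers, on their centre line; the grasp point (between the pads) lies 19 mm behind it; z points along the fingers, y is the line along which they close (so a half turn about z gives the same grasp; the last joint's range is limited). The gripper opens to 85 mm and grips with 20 to 120 N. Pads are 22 mm wide; open, the fingers measure 114 mm over their backs; the gripper's body (76 mm by 85 mm) begins 54 mm behind the grasp point. The pads swing forward as they close: fully open they stand 13 mm farther back than shut.
Start: joints at [-1.22, 0.615, -0.013, 1.423, 0.008, 1.103, -0.04], TCP at [0.24, 0.604, 0.231] pointing down, gripper open.
Joint ranges: [-3.12, 3.12], [-0.3, 2.06], [-1.34, 1.32], [0.26, 2.42], [-1.36, 4.5], [0.01, 1.98], [-2.84, 2.84]. Speed limits (rad/s): [2.79, 2.79, 3.14, 3.14, 3.14, 3.14, 3.14].

### API

Orientations are given as a 3x3 rotation matrix whose columns are the frame's x, y, z axes.
In Python, from cell import readout, viewer, hand_in gives the robot as it stands.
- The arm moves only by the tool arm_command, never from a script. Its argument "plan" is a list of rows, each a list of 3 entries, a list of its own where there are three numbers: the shift along the tool's x, y, z in cm, then the turn about the tool's z in degrees, then the opening, from 0 (shut) to 1 (fully open). In form: [[[dx, dy, dz], spin, hand], ...]. A call has 1 to 10 rows; each row is the pose to reach, as a shift and turn from the pose commanded when the call began, along the tool's axes at that moment; what a row does not reach only later rows make up. A row lasts 1/12 s, in which the tool goes at most 41.7 mm and 7.16 degrees, less where a joint would pass 70% of its speed; a pose out of reach is approached as far as the arm can. A call with a gripper value outside its range is refused whole. The fingers move at their own pace and stop on an object; "grip_force" is the grip in N (left out, the last holds). Time passes only in rows, so rows that repeat a pose let the fingers close. It gives the time, the measured TCP pose, the force, the opening and the grip force at its end, in the units of the state.
- readout.state(): the state, without advancing time (a new reading comes with each control period).
- viewer.camera(name): name is "scene" or "top"; returns a dict with "frame" (384x512x3 uint8, blue, green, red), "range_z" (384x512 float32, m along the optical axis (not along the pixel's ray), 0 where there is no reading), "fx", "fy", "cx", "cy" (pixels), "R" (3x3) and "t" (3): a world point X has camera coordinates R X + t. Camera axes: x right, y down, z forward; pixel columns grow to the right and rows downward; lengths in m; the calibration is good to about 2 mm. A picture is of the moment at which its call begins.
- hand_in(): hands the job in; it is judged then, once.
The state is a dict: "time": time; "qpos": joint angles; "joint_velocities": joint speeds; "effort": joint torques, N m; "tool_pos": TCP position; "tool_rot": TCP orientation; "contact_force": force on the tool from outside, world axes, zero at the start; "moment": the same for the moment, N m; "gripper_width": opening from 0.0 (shut) to 1.0 (fully open); "grip_force": force on a finger pad.
Only numpy, scipy, OpenCV 4.12 (cv2) and the standard library are available. Lean on these libraries where they do the work, as an engineer would, in place of code of your own. Each camera call takes 0.05 s, during which the arm holds its last target. There are 200 camera calls.

## Working session

There is one attempt and no reset: what is moved stays moved. The work goes in short steps, Python scripts to look and compute and a tool call to move; the robot and the scene stay as the last step left them, time stands still between calls to the robot, and variables do not carry over. Pictures are saved under pics/ and viewed, at most 10 in all, crops included, and the job is handed in when it is done.

Besides the shell and the picture viewer there is one more tool, called as a command line: name --argument value ..., lists and objects as JSON in quotes. arm_command: Moves the arm, as the interface text tells. Its arguments: {"type":"object","properties":{"plan":{"type":"array"},"grip_force":{"type":"number"}},"required":["plan"]}

```bash
mkdir -p pics; cat > h.py <<'E'
import numpy as np, cv2
from cell import readout, viewer, hand_in
def shot(n,tag):
    c=viewer.camera(n); cv2.imwrite(f'pics/{tag}.png',c['frame']); np.savez(f'pics/{tag}.npz',**c); return c
def world(c,u,v,z=None):
    K=np.array([(u-c['cx'])/c['fx'],(v-c['cy'])/c['fy'],1.]); R=c['R'];t=c['t']
    if z is None: return R.T@(K*c['range_z'][int(v),int(u)]-t)
    o=-R.T@t; d=R.T@K; return o+d*(z-o[2])/d[2]
E
python3 - <<'E'
from h import *
a=shot('scene','s0');b=shot('top','t0')
for n,c in(('s0',a),('t0',b)):
    cv2.imwrite(f'pics/{n}b.png',cv2.resize(c['frame'],(800,600),interpolation=cv2.INTER_CUBIC))
    print(c['fx'],c['cx'],c['cy'],(-c['R'].T@c['t']).round(3))
s=readout.state();print({k:np.round(v,3).tolist() for k,v in s.items()})
E
```

```text
391.6687834732879 251.3592221657421 190.28587685641983 [1.075 0.357 1.181]
477.2925236020414 252.33755380986133 186.24625813213524 [0.315 0.01  1.704]
{'time': 0.1, 'qpos': [-1.219, 0.616, -0.013, 1.425, 0.008, 1.103, -0.04], 'joint_velocities': [0.0, -0.002, 0.002, -0.004, 0.001, -0.0, 0.0], 'effort': [0.001, -47.039, 0.26, -17.157, 0.01, 0.006, 0.0], 'tool_pos': [0.24, 0.604, 0.23], 'tool_rot': [[-0.929, 0.369, -0.001], [0.369, 0.929, -0.002], [-0.0, -0.002, -1.0]], 'contact_force': [0.287, 0.069, 0.61], 'moment': [0.062, -0.018, 0.01], 'grip_force': 0.0, 'gripper_width': 0.997}
```

View pics/s0b.png

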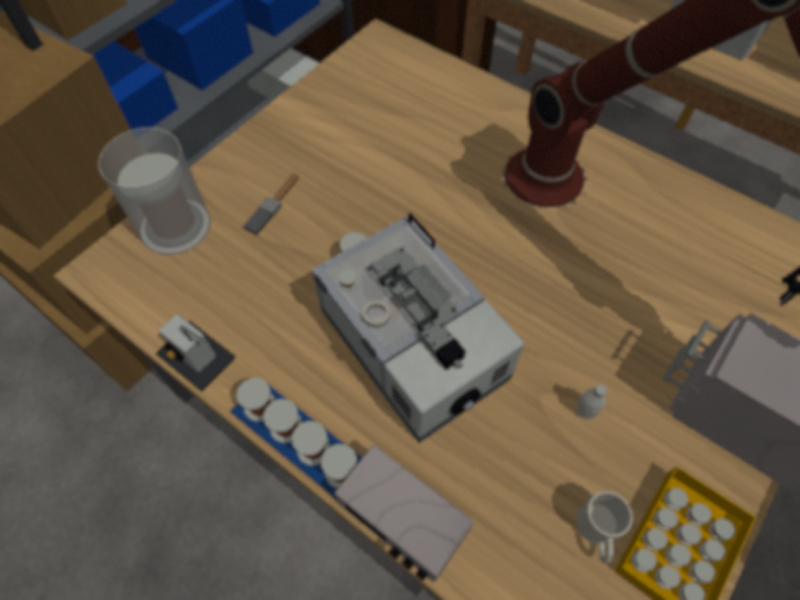

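View pics/t0b.png

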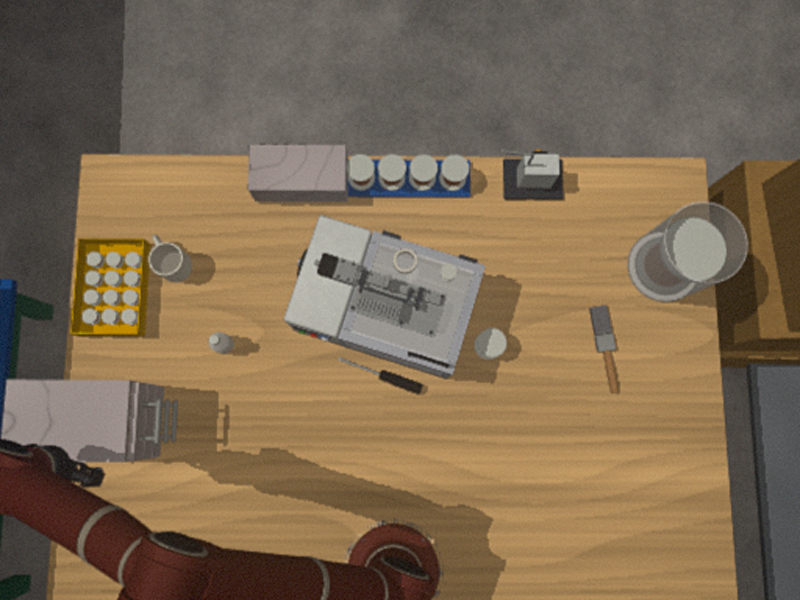

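The scene shot shows the winder around (420,330), with its black switch at (450,350). In the top shot, the headstock is on the left (around 325,280), the bolt runs from (335,265) to (440,300), and the ribbed bar is near (380,308). I'll enlarge both.

```bash
python3 - <<'E'
from h import *
a=dict(np.load('pics/t0.npz'));b=dict(np.load('pics/s0.npz'))
cv2.imwrite('pics/tc.png',cv2.resize(a['frame'][135:245,178:318],None,fx=5.7,fy=5.45,interpolation=cv2.INTER_CUBIC)); 
cv2.imwrite('pics/sc.png',cv2.resize(b['frame'][130:285,195:340],None,fx=5.5,fy=3.87,interpolation=cv2.INTER_CUBIC)[:, :])
# use equal scale for scene crop
cv2.imwrite('pics/sc.png',cv2.resize(b['frame'][140:250,200:340],None,fx=5.7,fy=5.45,interpolation=cv2.INTER_CUBIC))
# headstock + lid extents through the depth
for c in (a,b):
    v,u=np.mgrid[0:384,0:512]; z=c['range_z']
    P=np.stack([(u-c['cx'])/c['fx']*z,(v-c['cy'])/c['fy']*z,z],-1).reshape(-1,3)
    W=(P-c['t'])@c['R']; m=(W[:,2]>.155)&(W[:,2]<.185)&(W[:,0]>.4)&(W[:,0]<.95)&(abs(W[:,1]-.05)<.3)&(z.ravel()>0)
    r=cv2.minAreaRect(W[m][:,:2].astype(np.float32)*1000);print(m.sum(),np.median(W[m][:,2]),r)
E
```

```text
6914 0.16931216848985414 ((699.917236328125, -16.286758422851562), (370.4447021484375, 490.4012451171875), 73.18392944335938)
7230 0.1695568370245985 ((705.8662109375, -16.633514404296875), (371.4115295410156, 493.1494445800781), 73.1253890991211)
```

View pics/tc.png

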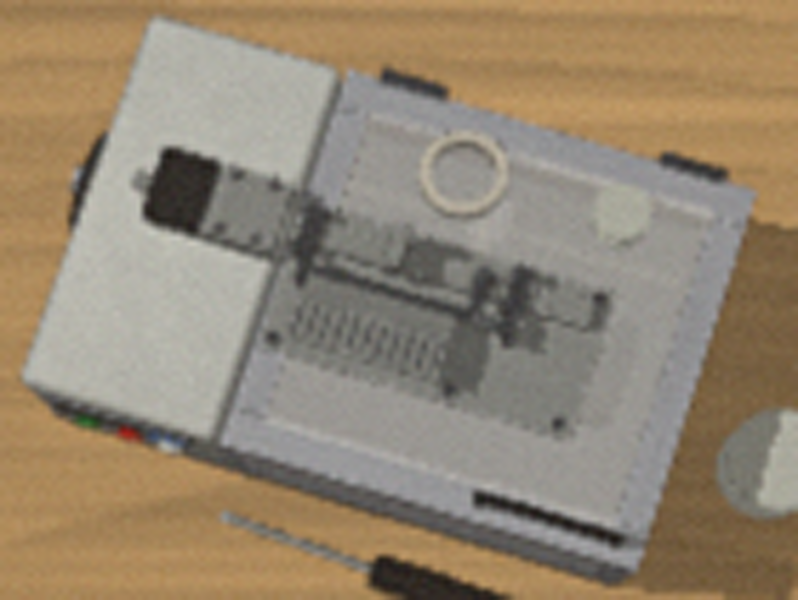

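View pics/sc.png

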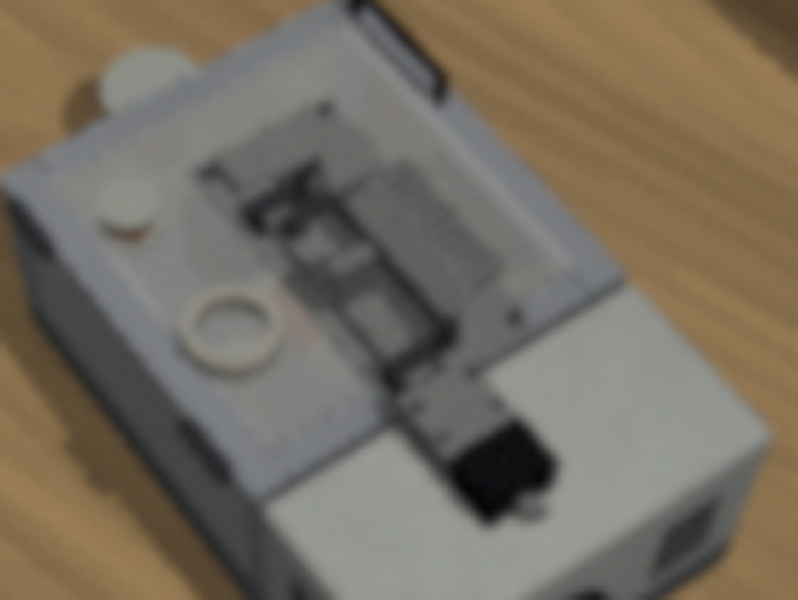

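The two crops agree. The keeper and switch lie at the headstock end. In the top crop, the ribbed bar spans (290,315)–(445,365) and the lug is probably near (425,260), just behind it. I'll build a height map in winder axes from the depth.

```bash
cat >> h.py <<'E'
def cloud(c):
    v,u=np.mgrid[0:384,0:512]; z=c['range_z']
    P=np.stack([(u-c['cx'])/c['fx']*z,(v-c['cy'])/c['fy']*z,z],-1).reshape(-1,3)
    return ((P-c['t'])@c['R'])[z.ravel()>0]
E
python3 - <<'E'
from h import *
th=np.radians(-16.85); Rw=np.array([[np.cos(th),-np.sin(th)],[np.sin(th),np.cos(th)]])
ims=[]
for n in 'ts':
    W=cloud(dict(np.load(f'pics/{n}0.npz'))); L=W.copy(); L[:,:2]=(W[:,:2]-[.70,.02])@Rw
    m=(abs(L[:,2]-.17)<.008)&(abs(L[:,0])<.25)&(abs(L[:,1])<.25)
    q=L[m]; q0=q[abs(q[:,1])<.1,0]; q1=q[abs(q[:,0]-np.median(q0))<.08,1]
    c=[(np.percentile(q0,.2)+np.percentile(q0,99.8))/2,(q1.min()+q1.max())/2]
    print(n,'x',np.percentile(q0,[.2,99.8]),'y',q1.min(),q1.max(),'lidz',np.median(q[:,2]),'centre',Rw@c+[.70,.02])
    L[:,:2]-=[c[0],0]
    im=np.zeros((150,220),np.float32)
    k=(L[:,2]>.12)&(L[:,2]<.26)
    for x,y,z in L[k]:
        i=int(round((.12-x)/.002)); j=int(round((.22-y)/.002))
        if 0<=i<150 and 0<=j<220:
            im[max(i-1,0):i+1,max(j-1,0):j+1]=np.maximum(im[max(i-1,0):i+1,max(j-1,0):j+1],z)
    g=np.clip((im-.165)/.07*255,0,255).astype(np.uint8)
    ims.append(cv2.resize(cv2.applyColorMap(g,cv2.COLORMAP_JET)[:120],None,fx=2.4*1.5,fy=2.4,interpolation=cv2.INTER_NEAREST)) if 0 else ims.append(cv2.resize(cv2.applyColorMap(g,cv2.COLORMAP_JET)[:122],None,fx=2.45,fy=2.45,interpolation=cv2.INTER_NEAREST))
    h=L[(L[:,2]>.205)&(abs(L[:,0])<.12)&(abs(L[:,1])<.2)]
    print(len(h)); hi=h[h[:,2]>.218]; print('high pts',hi.round(3)[:25].tolist())
    bar=h[(h[:,2]<.217)]; print('bar box 2-98',np.percentile(bar[:,:2],[2,50,98],axis=0).round(3).tolist())
cv2.imwrite('pics/hm.png',np.vstack(ims))
E
```

```text
t x [-0.23291928  0.01267657] y -0.21969080705137042 0.15019026121195542 lidz 0.16930941692410104 centre [0.58453353 0.01866222]
351
high pts [[0.023, -0.031, 0.224], [0.025, -0.033, 0.222], [0.026, -0.036, 0.222], [0.02, -0.032, 0.226], [0.019, -0.035, 0.234], [0.02, -0.038, 0.232], [0.017, -0.033, 0.227], [0.017, -0.036, 0.228], [0.018, -0.039, 0.228], [0.012, -0.031, 0.227], [0.014, -0.033, 0.224], [0.014, -0.037, 0.23], [0.015, -0.04, 0.226], [0.01, -0.031, 0.223], [0.011, -0.034, 0.225], [0.012, -0.037, 0.226], [0.013, -0.04, 0.221], [0.006, -0.033, 0.228], [0.008, -0.035, 0.225], [0.008, -0.039, 0.228], [0.003, -0.03, 0.222], [0.004, -0.033, 0.223], [0.005, -0.039, 0.226], [-0.001, -0.031, 0.227], [0.0, -0.034, 0.226]]
bar box 2-98 [[-0.055, -0.078], [-0.037, -0.03], [0.025, 0.101]]
s x [-0.22853442  0.01832733] y -0.21905388829284078 0.15236868135333206 lidz 0.16955629223376828 centre [0.58974395 0.01855496]
399
high pts [[-0.003, -0.04, 0.222], [0.007, -0.036, 0.23], [0.003, -0.037, 0.226], [0.002, -0.034, 0.229], [-0.0, -0.032, 0.229], [0.01, -0.037, 0.226], [0.008, -0.035, 0.228], [0.005, -0.035, 0.225], [0.003, -0.032, 0.227], [0.001, -0.03, 0.227], [0.017, -0.037, 0.228], [0.015, -0.035, 0.229], [0.013, -0.034, 0.228], [0.011, -0.031, 0.23], [0.007, -0.031, 0.226], [0.004, -0.03, 0.225], [0.002, -0.028, 0.225], [0.022, -0.035, 0.231], [0.019, -0.034, 0.228], [0.018, -0.031, 0.232], [0.015, -0.03, 0.23], [0.011, -0.031, 0.225], [0.009, -0.029, 0.225], [0.006, -0.028, 0.224], [0.003, -0.027, 0.222]]
bar box 2-98 [[-0.056, -0.075], [-0.037, -0.028], [0.024, 0.101]]
```

View pics/hm.png

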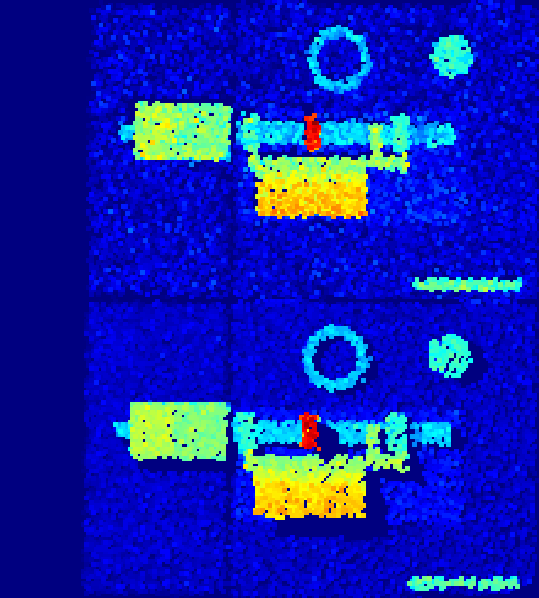

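The map shows the lug as the red patch at (312,132) in the top panel and (310,432) in the lower one. The release bar is the yellow block spanning (255–367, 175–217). I'll compute both positions.

```bash
python3 - <<'E'
from h import *
th=np.radians(-16.85); Rw=np.array([[np.cos(th),-np.sin(th)],[np.sin(th),np.cos(th)]])
for n in 'ts':
    W=cloud(dict(np.load(f'pics/{n}0.npz'))); L=W.copy(); L[:,:2]=(W[:,:2]-[.587,.0186])@Rw
    m=(abs(L[:,0])<.04)&(L[:,1]>-.07)&(L[:,1]<.01)&(L[:,2]>.219)
    b=(L[:,0]<-.027)&(L[:,0]>-.09)&(L[:,1]>-.12)&(L[:,1]<.08)&(L[:,2]>.206)&(L[:,2]<.222)
    h=(L[:,0]<-.09)&(L[:,0]>-.2)&(L[:,2]>.19)&(L[:,1]<-.02)&(L[:,1]>-.3)&(L[:,2]<.21)
    for nm,k in (('lug',m),('bar',b),('handle',h)):
        q=L[k]; lo,hi=np.percentile(q[:,:2],[3,97],axis=0); c=(lo+hi)/2
        print(n,nm,k.sum(),'lo/hi',lo.round(4),hi.round(4),'z',np.median(q[:,2]).round(4),'world',(Rw@c+[.587,.0186]).round(4))
        if nm!='lug': print('  angle',cv2.minAreaRect((q[:,:2]*1000).astype(np.float32)))
E
```

```text
t lug 27 lo/hi [-0.0022 -0.0061] [0.0224 0.0036] z 0.2257 world [0.5963 0.0145]
t bar 239 lo/hi [-0.0572 -0.0416] [-0.0289  0.0412] z 0.2111 world [0.5457 0.0309]
  angle ((-42.70608901977539, 0.23055648803710938), (87.83368682861328, 31.105636596679688), 89.85192108154297)
t handle 65 lo/hi [-0.1184 -0.1666] [-0.1102 -0.0875] z 0.1963 world [ 0.4408 -0.0698]
  angle ((-114.41419982910156, -127.40946960449219), (85.7679443359375, 7.842441082000732), 88.22893524169922)
s lug 37 lo/hi [ 0.0024 -0.0032] [0.0274 0.0068] z 0.2268 world [0.6018 0.016 ]
s bar 249 lo/hi [-0.053  -0.0389] [-0.0276  0.0442] z 0.2111 world [0.5492 0.0328]
  angle ((-40.89506530761719, 2.0664138793945312), (27.618942260742188, 89.19054412841797), 0.4436209797859192)
s handle 67 lo/hi [-0.1135 -0.1651] [-0.1053 -0.0839] z 0.1963 world [ 0.4462 -0.0688]
  angle ((-109.6495361328125, -123.45536804199219), (87.20559692382812, 8.6223783493042), 89.44477081298828)
```

arm_command --plan '[[[0,0,-3],7,0.9],[[0,0,-6],14,0.8],[[0,0,-9],21,0.7],[[0,0,-10],28,0.6],[[0,0,-10],35,0.51],[[0,0,-10],42,0.51],[[0,0,-10],49,0.51],[[0,0,-10],56,0.51],[[0,0,-10],63,0.51],[[0,0,-10],70,0.51]]'

```text
time: 0.93
tool_pos: [0.2395, 0.6038, 0.3306]
tool_rot: [[0.035, 0.999, -0.001], [0.999, -0.035, -0.001], [-0.001, -0.001, -1.0]]
contact_force: [0.4, 0.4, 0.4]
gripper_width: 0.513
grip_force: 0.0
```

arm_command --plan '[[[-2,1.2,0],0,0.51],[[-5.4,3.1,0],0,0.51],[[-8.8,5.1,0],0,0.51],[[-12.2,7.1,0],0,0.51],[[-15.6,9.1,0],0,0.51],[[-19,11.1,0],0,0.51],[[-22.4,13.1,0],0,0.51],[[-25.8,15.1,0],0,0.51],[[-29.2,17,0],0,0.51],[[-32.6,19,0],0,0.51]]'

```text
time: 1.77
tool_pos: [0.4204, 0.271, 0.3311]
tool_rot: [[0.028, 1.0, -0.001], [1.0, -0.028, -0.0], [-0.0, -0.001, -1.0]]
contact_force: [0.9, 0.5, 0.8]
gripper_width: 0.516
grip_force: 0.0
```

arm_command --plan '[[[-3.4,2,0],3,0.51],[[-6.8,4,0],6,0.51],[[-10.2,6,0],9,0.51],[[-13.6,8,0],12,0.51],[[-17,9.9,0],14.8,0.51],[[-20.4,11.9,0],14.8,0.51],[[-23.8,13.9,1],14.8,0.51],[[-26.4,15.4,3],14.8,0.51],[[-26.4,15.4,5],14.8,0.51],[[-26.4,15.4,6],14.8,0.51]]'

```text
time: 2.6
tool_pos: [0.5655, 0.0021, 0.2685]
tool_rot: [[0.288, 0.958, -0.005], [0.958, -0.288, -0.001], [-0.002, -0.004, -1.0]]
contact_force: [0.4, 0.6, 0.1]
gripper_width: 0.511
grip_force: 0.0
```

```bash
python3 - <<'E'
from h import *
a=shot('scene','s1');b=shot('top','t1')
A=cv2.resize(a['frame'][110:240,200:340],None,fx=4.6,fy=4.6,interpolation=cv2.INTER_CUBIC)
cv2.imwrite('pics/c1.png',A)
s=readout.state();print({k:np.round(v,4).tolist() for k,v in s.items() if k in('time','qpos','tool_pos','tool_rot','contact_force','gripper_width')})
E
```

```text
{'time': 2.7, 'qpos': [-0.3738, 0.4852, 0.5094, 1.6265, -0.2581, 1.1038, -0.0811], 'tool_pos': [0.565, 0.0059, 0.2689], 'tool_rot': [[0.282, 0.9594, -0.0061], [0.9594, -0.282, 0.001], [-0.0007, -0.0061, -1.0]], 'contact_force': [-0.3068, 0.0687, -0.0073], 'gripper_width': 0.5119}
```

View pics/c1.png

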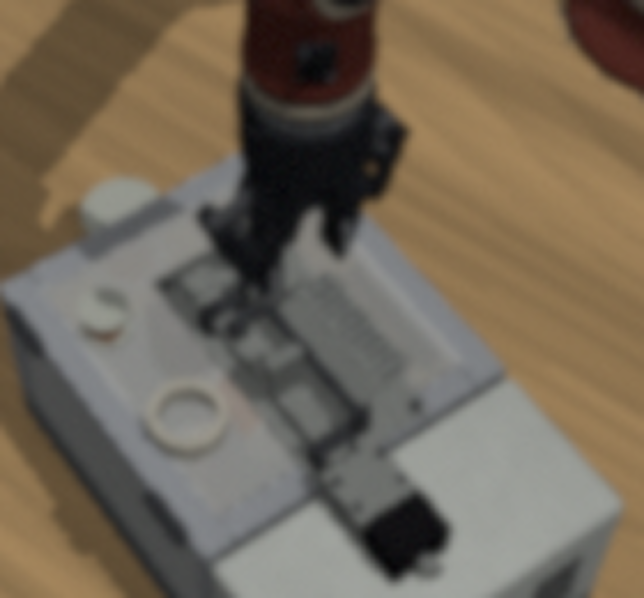

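The picture shows the fingers hovering behind the lug: the lug-side tip at (262,290) and the bar-side tip at (345,250). I'll measure the fingertips in the same camera frame to cancel calibration error.

```bash
python3 - <<'E'
from h import *
th=np.radians(-16.85); Rw=np.array([[np.cos(th),-np.sin(th)],[np.sin(th),np.cos(th)]])
s=readout.state();T=np.array(s['tool_pos']);R=np.array(s['tool_rot']);print(s['time'],T.round(4))
for n in 'st':
    W=cloud(dict(np.load(f'pics/{n}1.npz')))
    Q=(W-T)@R
    k=(abs(Q[:,0])<.06)&(abs(Q[:,1])<.08)&(Q[:,2]>-.05)&(Q[:,2]<.02)
    Q=Q[k]; print(n,len(Q))
    for sgn in(-1,1):
        q=Q[(sgn*Q[:,1]>0)]
        for lo,hi in((-.05,-.035),(-.035,-.02),(-.02,-.01),(-.01,0),(0,.01)):
            r=q[(q[:,2]>lo)&(q[:,2]<hi)]
            if len(r): print(sgn,(lo,hi),len(r),'x',np.percentile(r[:,0],[5,95]).round(4),'y',np.percentile(r[:,1],[5,95]).round(4),'zmax',r[:,2].max().round(4))
E
```

```text
2.7 [0.565  0.0059 0.2689]
s 131
-1 (-0.05, -0.035) 30 x [-0.0095  0.0091] y [-0.0376 -0.0189] zmax -0.035
-1 (-0.035, -0.02) 23 x [-0.0109  0.0079] y [-0.03   -0.0183] zmax -0.0201
-1 (-0.02, -0.01) 13 x [-0.0077  0.0084] y [-0.0295 -0.0184] zmax -0.012
-1 (-0.01, 0) 11 x [-0.0134  0.0072] y [-0.0225 -0.0182] zmax -0.0005
-1 (0, 0.01) 1 x [-0.0113 -0.0113] y [-0.021 -0.021] zmax 0.0017
1 (-0.05, -0.035) 15 x [-0.0006  0.0096] y [0.0253 0.0482] zmax -0.0354
1 (-0.035, -0.02) 18 x [0.0004 0.0078] y [0.0249 0.0375] zmax -0.0202
1 (-0.02, -0.01) 15 x [-0.0079  0.0074] y [0.0263 0.0376] zmax -0.0101
1 (-0.01, 0) 5 x [0.0037 0.0076] y [0.0241 0.0319] zmax -0.006
t 0
```

arm_command --plan '[[[-0.25,-0.4,0],0.4,0.51],[[-0.25,-0.4,1],0.4,0.51],[[-0.25,-0.4,2],0.4,0.51],[[-0.25,-0.4,3],0.4,0.51],[[-0.25,-0.4,3.5],0.4,0.51],[[-0.25,-0.4,3.5],0.4,0.51],[[-0.25,-0.4,3.5],0.4,0.51]]'

```text
time: 3.28
tool_pos: [0.562, 0.0034, 0.2359]
tool_rot: [[0.29, 0.957, -0.001], [0.957, -0.29, -0.0], [-0.0, -0.001, -1.0]]
contact_force: [0.6, 0.0, 0.1]
gripper_width: 0.509
grip_force: 0.0
```

```bash
cat >> h.py <<'E'
th=np.radians(-16.85); Rw=np.array([[np.cos(th),-np.sin(th)],[np.sin(th),np.cos(th)]])
def st():
    s=readout.state(); T=np.array(s['tool_pos'])
    print(round(s['time'],2),'T',T.round(4),'local',((T[:2]-[.587,.0186])@Rw).round(4),'F winder',(np.array(s['contact_force'])[:2]@Rw).round(2),round(s['contact_force'][2],2),'M',np.round(s['moment'],2),'w',round(s['gripper_width'],3),'ang',np.degrees(np.arctan2(s['tool_rot'][1][0],s['tool_rot'][0][0])).round(2))
E
python3 -c "
from h import *
st()"
```

```text
3.28 T [0.562  0.0034 0.2359] local [-0.0195 -0.0218] F winder [0.58 0.22] 0.14 M [ 0.02  0.06 -0.  ] w 0.509 ang 73.17
```

arm_command --plan '[[[0,-0.2,0.8],0,0.51],[[0,-0.2,1.6],0,0.51],[[0,-0.2,2.0],0,0.51],[[0,-0.2,2.0],0,0.51],[[0,-0.2,2.0],0,0.51]]'

```text
time: 3.7
tool_pos: [0.56, 0.0038, 0.2159]
tool_rot: [[0.29, 0.957, -0.001], [0.957, -0.29, -0.0], [-0.0, -0.001, -1.0]]
contact_force: [0.3, 0.7, 0.0]
gripper_width: 0.512
grip_force: 0.0
```

arm_command --plan '[[[0,0,0.3],0,0.51],[[0,0,0.5],0,0.51],[[0,0,0.5],0,0.51],[[0,0,0.5],0,0.51]]'

```text
time: 4.03
tool_pos: [0.5603, 0.0038, 0.2113]
tool_rot: [[0.29, 0.957, 0.0], [0.957, -0.29, -0.0], [-0.0, 0.0, -1.0]]
contact_force: [-0.5, -0.0, -0.3]
gripper_width: 0.51
grip_force: 0.0
```

```bash
python3 -c "
from h import *
st()"
```

```text
4.03 T [0.5603 0.0038 0.2113] local [-0.0213 -0.0219] F winder [-0.44 -0.15] -0.3 M [ 0.07  0.03 -0.02] w 0.51 ang 73.15
```

arm_command --plan '[[[0,0,0.2],0,0.51],[[0,0,0.3],0,0.51],[[0,0,0.3],0,0.51],[[0,0,0.3],0,0.51]]'

```text
time: 4.37
tool_pos: [0.5597, 0.004, 0.2084]
tool_rot: [[0.29, 0.957, -0.001], [0.957, -0.29, 0.0], [0.0, -0.001, -1.0]]
contact_force: [-3.2, 0.7, 2.6]
gripper_width: 0.511
grip_force: 1.5
```

arm_command --plan '[[[0,0,0.2],0,0.51],[[0,0,0.3],0,0.51],[[0,0,0.3],0,0.51],[[0,0,0.3],0,0.51]]'

```text
time: 4.7
tool_pos: [0.5597, 0.0041, 0.2052]
tool_rot: [[0.29, 0.957, -0.001], [0.957, -0.29, 0.0], [0.0, -0.001, -1.0]]
contact_force: [-3.0, 0.2, 4.4]
gripper_width: 0.514
grip_force: 2.4
```

```bash
python3 -c "
from h import *
st()"
```

```text
4.7 T [0.5597 0.0041 0.2052] local [-0.022  -0.0218] F winder [-2.91 -0.71] 4.41 M [ 0.23  0.9  -0.03] w 0.514 ang 73.16
```

arm_command --plan '[[[0,0,0.2],0,0.51],[[0,0,0.3],0,0.51],[[0,0,0.3],0,0.51],[[0,0,0.3],0,0.51]]'

```text
time: 5.03
tool_pos: [0.5594, 0.0042, 0.2023]
tool_rot: [[0.29, 0.957, -0.002], [0.957, -0.29, 0.001], [0.0, -0.002, -1.0]]
contact_force: [-4.2, 1.1, 6.5]
gripper_width: 0.513
grip_force: 3.0
```

arm_command --plan '[[[0,0,0.1],0,0.51],[[0,0,0.2],0,0.51],[[0,0,0.2],0,0.51],[[0,0,0.2],0,0.51]]'

```text
time: 5.37
tool_pos: [0.5593, 0.0042, 0.2012]
tool_rot: [[0.29, 0.957, -0.002], [0.957, -0.29, 0.001], [0.001, -0.002, -1.0]]
contact_force: [-6.8, 1.3, 9.5]
gripper_width: 0.511
grip_force: 5.5
```

```bash
python3 -c "
from h import *
st()"
```

```text
5.37 T [0.5593 0.0042 0.2012] local [-0.0223 -0.0218] F winder [-6.86 -0.76] 9.47 M [0.43 1.43 0.04] w 0.511 ang 73.16
```

arm_command --plan '[[[0.2,0,0.1],0,0.51],[[0.5,0,0.1],0,0.51],[[0.8,0,0.1],0,0.51],[[1.1,0,0.1],0,0.51],[[1.4,0,0.1],0,0.51],[[1.7,0,0.1],0,0.51],[[2.0,0,0.1],0,0.51],[[2.0,0,0.1],0,0.51]]'

```text
time: 6.03
tool_pos: [0.5652, 0.0152, 0.2015]
tool_rot: [[0.293, 0.956, -0.0], [0.956, -0.293, -0.01], [-0.01, 0.003, -1.0]]
contact_force: [-7.3, -8.8, 14.0]
gripper_width: 0.506
grip_force: 7.5
```

```bash
python3 -c "
from h import *
st()
a=shot('scene','s2')
cv2.imwrite('pics/c2.png',cv2.resize(a['frame'][110:240,200:340],None,fx=4.6,fy=4.6,interpolation=cv2.INTER_CUBIC))"
```

```text
6.03 T [0.5652 0.0152 0.2015] local [-0.0199 -0.0096] F winder [ -4.46 -10.55] 14.04 M [-1.88  1.85  0.25] w 0.506 ang 72.94
```

View pics/c2.png

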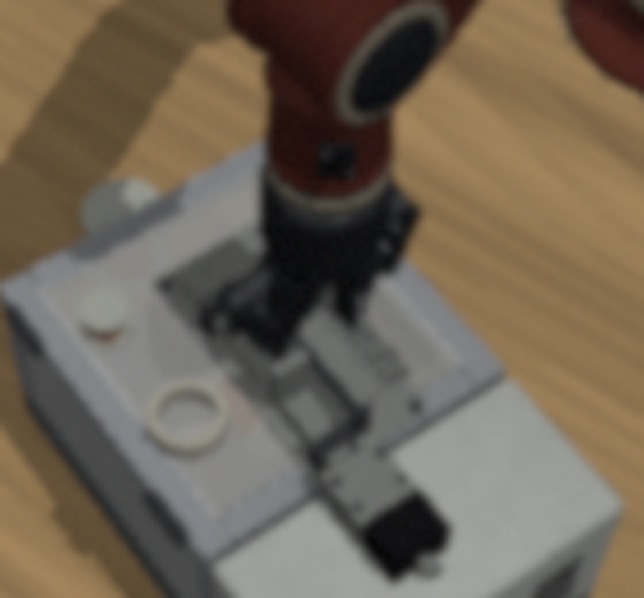

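The picture shows the lug finger at the lug near (285,340) and the other finger on the bar at (350,310). The bar is holding at its stop. I'll push on and watch that it keeps moving.

arm_command --plan '[[[0,0,0],0,0.51],[[0.3,0,0],0,0.51],[[0.6,0,0],0,0.51],[[0.9,0,0],0,0.51],[[0.9,0,0],0,0.51]]'

```text
time: 6.5
tool_pos: [0.5684, 0.0238, 0.2016]
tool_rot: [[0.293, 0.956, 0.001], [0.956, -0.293, -0.01], [-0.01, 0.004, -1.0]]
contact_force: [-6.8, -8.3, 13.5]
gripper_width: 0.511
grip_force: 7.4
```

```bash
python3 -c "
from h import *
st()"
```

```text
6.5 T [0.5684 0.0238 0.2016] local [-0.0193 -0.0005] F winder [-4.11 -9.9 ] 13.54 M [-1.88  1.7   0.21] w 0.511 ang 72.93
```

arm_command --plan '[[[0.3,0,0],0,0.51],[[0.6,-0.1,0],0,0.51],[[0.9,-0.2,0],0,0.51],[[1.2,-0.2,0],0,0.51],[[1.5,-0.2,0],0,0.51],[[1.8,-0.2,0],0,0.51],[[1.8,-0.2,0],0,0.51]]'

```text
time: 7.08
tool_pos: [0.5738, 0.0429, 0.2017]
tool_rot: [[0.293, 0.956, 0.005], [0.956, -0.293, -0.009], [-0.007, 0.008, -1.0]]
contact_force: [-2.2, -7.5, 12.0]
gripper_width: 0.513
grip_force: 5.7
```

```bash
python3 -c "
from h import *
st()"
```

```text
7.08 T [0.5738 0.0429 0.2017] local [-0.0197  0.0194] F winder [ 0.04 -7.82] 11.97 M [-1.56  0.81  0.15] w 0.513 ang 72.97
```

arm_command --plan '[[[0.2,0,0],0,0.51],[[0.4,0,0],0,0.51],[[0.4,0,0],0,0.51]]'

```text
time: 7.33
tool_pos: [0.5738, 0.0432, 0.2017]
tool_rot: [[0.297, 0.955, 0.003], [0.955, -0.296, -0.013], [-0.011, 0.007, -1.0]]
contact_force: [-5.5, -12.2, 12.9]
gripper_width: 0.509
grip_force: 8.5
```

arm_command --plan '[[[0.2,0,0],0,0.51],[[0.4,0,0],0,0.51],[[0.4,0,0],0,0.51]]'

```text
time: 7.58
tool_pos: [0.5738, 0.0433, 0.2018]
tool_rot: [[0.3, 0.954, 0.001], [0.954, -0.3, -0.017], [-0.016, 0.006, -1.0]]
contact_force: [-8.2, -15.7, 13.8]
gripper_width: 0.511
grip_force: 10.2
```

```bash
python3 -c "
from h import *
st()
a=shot('scene','s3')
cv2.imwrite('pics/c3.png',cv2.resize(a['frame'][110:240,200:340],None,fx=4.6,fy=4.6,interpolation=cv2.INTER_CUBIC))"
```

```text
7.58 T [0.5738 0.0433 0.2018] local [-0.0198  0.0198] F winder [ -3.25 -17.42] 13.84 M [-3.34  1.62 -0.18] w 0.511 ang 72.55
```

arm_command --plan '[[[-0.3,0,0],0,0.51],[[-0.6,0,0],0,0.51],[[-0.6,0,-0.4],0,0.51],[[-0.6,0,-0.8],0,0.51],[[-0.6,0,-1.2],0,0.51],[[-0.8,0,-1.6],0,0.51],[[-0.8,0,-1.6],0,0.51]]'

```text
time: 8.22
tool_pos: [0.571, 0.0442, 0.2144]
tool_rot: [[0.294, 0.956, -0.002], [0.956, -0.294, -0.007], [-0.007, -0.0, -1.0]]
contact_force: [-3.2, -6.9, 0.1]
gripper_width: 0.514
grip_force: 3.4
```

```bash
python3 -c "
from h import *
st()"
```

```text
8.22 T [0.571  0.0442 0.2144] local [-0.0228  0.0198] F winder [-1.11 -7.5 ] 0.13 M [-1.3   0.64 -0.14] w 0.514 ang 72.87
```

The bar has been let go while the lug is still held at its stop. Now I'll back off the lug and rise clear.

arm_command --plan '[[[-0.5,0,0],0,0.51],[[-1.0,0,-0.1],0,0.51],[[-1.4,0,-0.5],0,0.51],[[-1.4,0,-2],0,0.51],[[-1.4,0,-4.5],0,0.51],[[-1.4,0,-8],0,0.51],[[-3,-3,-11],0,0.51],[[-6,-6,-12],0,0.51],[[-9,-9,-12],0,0.51],[[-11,-10,-12],0,0.51]]'

```text
time: 9.05
tool_pos: [0.442, -0.0279, 0.3368]
tool_rot: [[0.289, 0.957, 0.003], [0.957, -0.289, 0.002], [0.002, 0.002, -1.0]]
contact_force: [0.3, -0.5, 0.6]
gripper_width: 0.512
grip_force: 0.0
```

arm_command --plan '[[[-3,0,0],0,0.51],[[-6,0,0],0,0.51],[[-9,0,0],0,0.51],[[-11,0,0],0,0.51],[[-11,0,0],0,0.51],[[-11,0,0],0,0.51]]'

```text
time: 9.55
tool_pos: [0.4126, -0.1331, 0.3359]
tool_rot: [[0.292, 0.956, 0.002], [0.956, -0.292, 0.0], [0.001, 0.002, -1.0]]
contact_force: [0.3, -0.2, -0.4]
gripper_width: 0.509
grip_force: 0.0
```

```bash
python3 - <<'E'
from h import *
st()
a=shot('scene','s4');b=shot('top','t4')
cv2.imwrite('pics/c4.png',np.hstack([cv2.resize(a['frame'][120:260,195:335],(400,400),interpolation=cv2.INTER_CUBIC),cv2.resize(b['frame'][120:260,178:318],(400,400),interpolation=cv2.INTER_CUBIC)]))
for n in 'st':
  for i in '04':
    W=cloud(dict(np.load(f'pics/{n}{i}.npz'))); L=W.copy(); L[:,:2]=(W[:,:2]-[.587,.0186])@Rw
    m=(abs(L[:,0]-.01)<.03)&(L[:,1]>-.07)&(L[:,1]<.065)&(L[:,2]>.217)&(L[:,2]<.24)
    q=(L[:,0]<-.027)&(L[:,0]>-.09)&(L[:,1]>-.12)&(L[:,1]<.08)&(L[:,2]>.198)&(L[:,2]<.222)
    lid=(abs(L[:,0]+.1)<.008)&(abs(L[:,1]+.05)<.08)&(abs(L[:,2]-.17)<.015)
    print(n,i,'lug',m.sum(),np.median(L[m],0).round(4),'bar',q.sum(),np.median(L[q],0).round(4),'x-slope z',np.polyfit(L[q][:,0],L[q][:,2],1)[0].round(3),'lid',np.median(L[lid][:,2]).round(4))
E
```

```text
9.55 T [ 0.4126 -0.1331  0.3359] local [-0.123  -0.1958] F winder [ 0.36 -0.11] -0.4 M [ 0.04 -0.04  0.03] w 0.509 ang 73.0
s 0 lug 42 [0.0156 0.0032 0.2263] bar 252 [-0.0397  0.0023  0.211 ] x-slope z -0.118 lid 0.1694
s 4 lug 37 [0.015  0.038  0.2256] bar 250 [-0.04    0.003   0.2111] x-slope z -0.136 lid 0.1693
t 0 lug 27 [ 0.0101 -0.001   0.2257] bar 263 [-0.0432 -0.0006  0.2108] x-slope z -0.183 lid 0.1688
t 4 lug 26 [0.0101 0.033  0.227 ] bar 261 [-4.310e-02  2.000e-04  2.111e-01] x-slope z -0.201 lid 0.1695
```

View pics/c4.png

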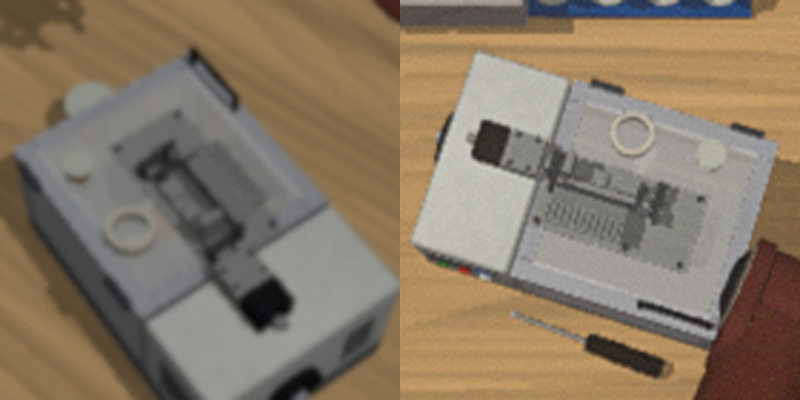

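The picture shows the lug moved to the keeper end, and the other items look undisturbed. By depth, the lug has moved about 35 mm, the release bar is back at its full rest height (so the tooth is in the notch), and the lid is level. Handing in.

```bash
python3 -c "
from h import *
print(hand_in())"
```

```text
the job is handed in; nothing more can be done
None
```

The bolt is pushed home to its stop, the release bar has sprung back up to its rest height and latched it, the lid stayed shut, and the job was handed in after about 10 s of robot time with the arm clear.

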